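# Wedge the spring clip off the food mill's spindle

### The job

The food mill's cutter plate needs washing, so take its spring clip off: pick up the wooden-handled wedge, slide it along the raised step and in between the two legs of the copper spring clip, so that it spreads both legs and the clip comes off the spindle. Keep easing forward until the wedge's nose pushes the clip firmly home against the red lip, with about 15 N for a moment but never more than 25 N; then draw back, leave the clip lying relaxed on the bed by the lip, and stand the wedge upright on the table again, clear of the mill. Do not touch the clip with the gripper or shift the things standing around.

Things in the scene. Friction and masses are not known exactly. Their poses are not given: they have to be found in the camera images.
- mill: white food-mill cutter unit lying on its back, fixed: bed 12 mm thick, polished. Origin on the table under the spindle's axis, z up, x from the step across the spindle to the red rubber lip (the way the clip comes off). Bed from x = -95 to +84 mm, y = -55 to +55 mm. The lip, 100 mm wide and 16 mm high, is a stop clamped anywhere with its inner face at x = 54 to 68 mm, unreported: find it by feel.
- step (a point): centre of the top of the raised step, dark rubber-topped (52 mm along mill x, 90 mm along y), 26 mm above the table, 68 mm on the -x side of the spindle. Its top is level with the top of the spindle, so a blade that slides flat on the step runs on over the spindle.
- spindle (a point): centre of the top of the dark steel spindle, 26 mm above the table: a head 22 mm across and 5 mm thick on a neck 16 mm across; the clip's hooks close round the neck under the head, so that the clip cannot be lifted off.
- clip: U-shaped copper spring clip, 59 x 50 x 22 mm, loose on the bed, top 34 mm over the table. Origin underneath, on the spindle's axis when seated (within 2 mm); x from the mouth (tips at -33 mm, facing the step) to the bow (+13 to +26 mm). Swivels on the spindle, starts within 0.1 rad of mill x. Hooks at x = -8 to -14 mm leave an 8 mm gap: it comes off once both legs open by about 0.12 rad.
- clip_mouth (a point): midway between the legs at the mouth, 25 mm before the clip's origin, 30 mm above the table. The legs' inner faces are 25 mm apart here and inward, and flare to 35 mm at the tips; the wedge spreads them here.
- clip_left (a joint): opening of the clip's left (+y) leg on its hinge at the bow, rad: 0 relaxed, grows outward, 0.35 at most; damped spring of 2 N m/rad with a preload of 0.1 N m, i.e. at the mouth about 2 N to start and 7.5 N at 0.14 rad.
- clip_right (a joint): the same for the right (-y) leg.
- wedge: loose wedge tool, about 0.16 kg, standing on its flat polished steel blade (8 mm thick), wooden handle upright. Origin at the blade's underside, x to the nose, z up. Nose 18 mm wide at x = 60 mm; the sides widen at 16 degrees each to 43 mm at x = 16 mm; then a shoulder 58 mm wide at x = 12 mm; rear edge at x = -16 mm. The taper is not self-locking: the clip springs off it when it is drawn back.
- wedge_nose (a point): middle of the blade's nose, 60 mm ahead of the wedge's origin and 4 mm above its underside. The clip springs free when the nose is 15 to 20 mm beyond the spindle's axis and slides towards the lip. From there the push back is soft (up to 5 N) until the nose meets the inside of the bow and the bow the lip (nose 41 to 55 mm beyond the axis); there it rises steeply, 5 N/mm or more.
- wedge_grip (a point): where to grip the handle: a 26 x 26 mm square wooden bar from 13 to 70 mm above the blade's underside; this point is 48 mm above the underside and 2 mm behind the origin.
- mug: dark green enamel mug, 88 x 112 x 80 mm, origin under its centre; leave alone
- lemon: lemon, 71 x 53 x 51 mm; leave alone
- spice_jar: spice jar with green label, 47 mm across, 98 mm high; leave alone
- cutter: star-shaped tin biscuit cutter, 61 x 58 x 24 mm; leave alone

How it is judged:
By the outcome, as a careful person would: the job done as asked, in the order asked, and still so for the second after the job is handed in, with the robot touching nothing.
It also fails if it takes over 67 s, if anything falls off the work surface, if the arm or the gripper's body presses on something with over 40 N, if the wrist force passes 120 N, or if a joint passes its speed limit or range.

### The arm

A 7-joint arm with a two-finger parallel gripper is mounted at the origin on the work surface; the furniture and walls round the work are solid. World frame = base frame: x ahead of the robot, y to its left, z up, the work surface at z = 0. Lengths are in m, angles in rad, forces in N, time in s.
With the tool pointing down it reaches from about 0.4 to 0.85 m from the base axis. Payload 10.4 kg.
Tool frame: the origin (TCP) lies between the finger pads; the fingertips stand 17 mm ahead of it and the grasp point (between the pads) lies 2 mm behind it; z points along the fingers, y is the line along which they close (so a half turn about z gives the same grasp; the last joint's range is limited). The gripper opens to 85 mm and grips with 20 to 120 N. Pads are 22 mm wide; open, the fingers measure 114 mm over their backs; the gripper's body (76 mm by 85 mm) begins 54 mm behind the grasp point. The pads swing forward as they close: fully open they stand 13 mm farther back than shut.
Start: joints at [-1.314, 0.332, -0.065, 1.46, 0.022, 1.35, -0.088], TCP at [0.173, 0.601, 0.248] pointing down, gripper open.
Joint ranges: [-2.6, 2.6], [-0.5, 2.12], [-1.47, 1.34], [0.16, 2.42], [-1.27, 4.41], [0.06, 2.06], [-2.6, 2.6]. Speed limits (rad/s): [2.22, 2.22, 2.79, 2.79, 3.14, 3.14, 3.14].

### API

Orientations are given as a unit quaternion [x, y, z, w].
In Python, from workcell import readout, imaging, manip gives the robot as it stands. The module is installed in compiled form; this text tells all that it offers.
- The arm moves only by the shell command python3 -m crank 'ROWS' [OPENING] [FORCE]. ROWS is JSON, a list of rows, each a list of 4 numbers: the shift along the tool's x, y, z as a fraction of full scale, then the turn about the tool's z as a fraction of full scale. In form: [[x, y, z, yaw], ...]. A call has 1 to 5 rows; each row is the pose to reach, as a shift and turn from the pose commanded when the call began, along the tool's axes at that moment; what a row does not reach only later rows make up. Full scale, the value 1, is 400 mm for a shift and 60 degrees for a turn. A row lasts 1/12 s, in which the tool goes at most 41.7 mm and 7.16 degrees, less where a joint would pass 70% of its speed; a pose out of reach is approached as far as the arm can. A call with a number of a shift or a turn outside -1 to 1 is refused whole. A call with a gripper value outside its range is refused whole. OPENING is the gripper command: -1 is shut, 1 is fully open, values between are in proportion, set as the call begins (- or left out, the last holds). The fingers move at their own pace and stop on an object; FORCE is the grip in N (left out, the last holds). Time passes only in rows, so rows that repeat a pose let the fingers close. It gives the time, the measured TCP pose, the force, the opening and the grip force at its end, in the units of the state.
- readout.get_obs(): the state, without advancing time (a new reading comes with each control period).
- imaging.camera(name): name is "side" or "top" or "wrist"; returns a dict with "color" (420x560x3 uint8, red, green, blue), "fx", "fy", "cx", "cy" (pixels), "rvec" (rotation vector, rad) and "tvec" (3), from world to camera coordinates, as OpenCV has them. Camera axes: x right, y down, z forward; pixel columns grow to the right and rows downward; lengths in m; the calibration is good to about 2 mm. A picture is of the moment at which its call begins. There is no depth.
- manip.hand_in(): hands the job in; it is judged then, once.
The state is a dict: "clock": time; "joint_pos": joint angles; "joint_velocities": joint speeds; "tau": joint torques, N m; "position": TCP position; "ee_rot": TCP orientation; "ft_force": force on the tool from outside, world axes, zero at the start; "torque": the same for the moment, N m; "grip_width": opening from 0.0 (shut) to 1.0 (fully open); "grasp_force": force on a finger pad.
Only numpy, scipy, OpenCV 4.12 (cv2) and the standard library are available. Lean on these libraries where they do the work, as an engineer would, in place of code of your own. Each camera call takes 0.05 s, during which the arm holds its last target. There are 200 camera calls.

## Working session

There is one attempt and no reset: what is moved stays moved. The work goes in short steps, Python scripts to look and compute and a shell command to move; the robot and the scene stay as the last step left them, time stands still between calls to the robot, and variables do not carry over. Pictures are saved under pics/ and viewed, at most 10 in all, crops included, and the job is handed in when it is done.

```bash
mkdir -p pics; cat > h.py <<'E'
import numpy as np, cv2
from workcell import readout, imaging
from scipy.spatial.transform import Rotation as R
def cam(n):
    c=imaging.camera(n); return c
def ray(c,px,z):
    Rm=cv2.Rodrigues(np.array(c['rvec'],float))[0]; t=np.array(c['tvec'],float).ravel()
    o=-Rm.T@t; d=Rm.T@np.array([(px[0]-c['cx'])/c['fx'],(px[1]-c['cy'])/c['fy'],1.])
    return o+d*(z-o[2])/d[2]
def proj(c,p):
    K=np.array([[c['fx'],0,c['cx']],[0,c['fy'],c['cy']],[0,0,1.]])
    return cv2.projectPoints(np.array(p,float).reshape(-1,1,3),np.array(c['rvec'],float),np.array(c['tvec'],float),K,None)[0].reshape(-1,2)
def save(c,n): cv2.imwrite('pics/'+n+'.png',c['color'][:,:,::-1])
E
python3 - <<'E'
from h import *
import pickle
a=cam('top');b=cam('side')
pickle.dump((a,b),open('c0.pkl','wb'))
im=np.hstack([a['color'],b['color']])
for c,n in((a,'top0'),(b,'side0')):
    cv2.imwrite('pics/'+n+'.png',cv2.resize(c['color'][:,:,::-1],(800,600),interpolation=cv2.INTER_CUBIC))
    Rm=cv2.Rodrigues(np.array(c['rvec'],float))[0]; print(-Rm.T@np.array(c['tvec']).ravel(),Rm[2],c['fx'])
o=readout.get_obs();print(o); print(R.from_quat(o['ee_rot']).as_matrix().round(3))
E
```

```text
[ 0.37154668 -0.21550167  0.95405554] [ 0.11258728  0.02581188 -0.99330652] 402.69838552816736
[0.4812951  0.64430842 0.57207477] [ 0.02317396 -0.8597661  -0.51016195] 418.936417825772
{'clock': 0.1, 'joint_pos': array([-1.31359879,  0.33279066, -0.06471867,  1.46084442,  0.02159153,
        1.34990117, -0.08850621]), 'joint_velocities': array([-0.00080751, -0.00126051, -0.00088137, -0.00232437,  0.00050799,
       -0.00105924, -0.00084646]), 'tau': array([ 1.30080130e-03, -6.26741767e+01,  4.91574453e-02, -3.92424560e+01,
        1.63775717e-02,  6.72629481e-03,  1.03393015e-05]), 'position': array([0.17250361, 0.60040002, 0.24761294]), 'ee_rot': array([ 1.39428724e-01,  9.90231913e-01, -6.20737579e-04, -6.61325526e-05]), 'ft_force': array([1.0110023 , 0.38985642, 0.14482715]), 'torque': array([ 0.02064674,  0.00976354, -0.00673124]), 'grasp_force': 0.0, 'grip_width': 0.9984881769824291}
[[-0.961  0.276 -0.   ]
 [ 0.276  0.961 -0.001]
 [-0.    -0.001 -1.   ]]
```

View pics/top0.png

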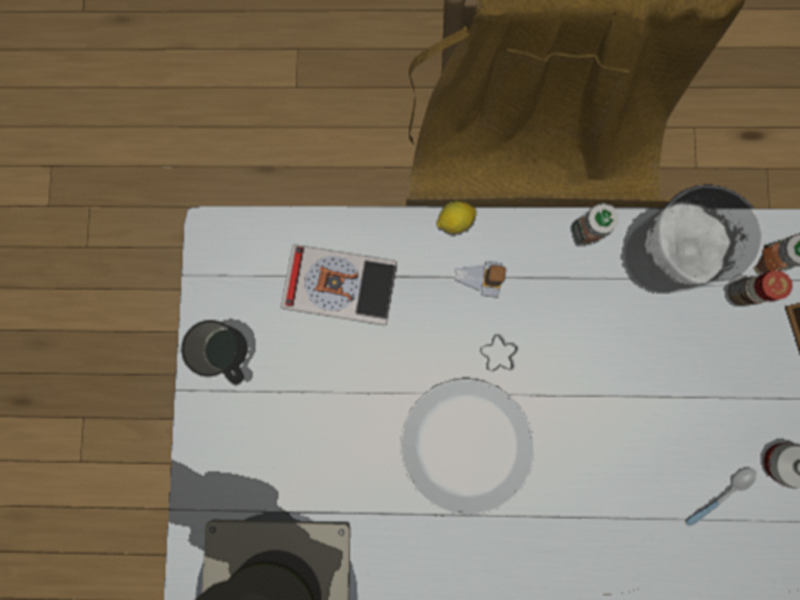

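View pics/side0.png

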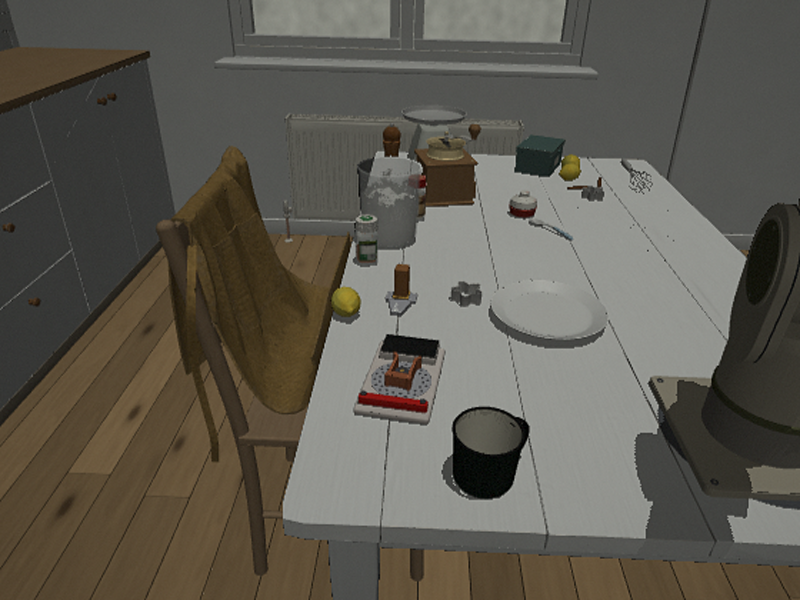

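The top view shows the mill at about (340,285) with the red lip at (294,277) and the step at (376,290). The wedge handle is at (495,274) with its nose at (457,275) facing the mill. The lemon is at (456,217), the jar at (597,222) and the cutter at (498,352). The side view agrees.

```bash
cat > m.py <<'E'
from h import *
def big(m):
    k=cv2.findContours(m.astype(np.uint8),cv2.RETR_EXTERNAL,cv2.CHAIN_APPROX_NONE)[0]
    return max(k,key=cv2.contourArea)
def cw(c,k,z): 
    r=cv2.minAreaRect(k); pts=cv2.boxPoints(r)
    w=np.array([ray(c,p,z)[:2] for p in pts]); return w.mean(0),w
def box(shape,x0,x1,y0,y1):
    m=np.zeros(shape[:2],bool); m[y0:y1,x0:x1]=1; return m
E
python3 - <<'E'
from m import *
import pickle
a,b=pickle.load(open('c0.pkl','rb'))
im=a['color']; hsv=cv2.cvtColor(im,cv2.COLOR_RGB2HSV); H,S,V=[hsv[...,i].astype(int) for i in range(3)]
Bm=box(im.shape,190,285,165,232)
def rep(n,m,z):
    k=big(m); c,w=cw(a,k,z); e=[np.linalg.norm(w[i]-w[i-1]) for i in range(4)]
    l=np.argmax(e); d=w[l]-w[l-1]
    print(n,c.round(4),np.round(e,3)[:2],'long ang',np.degrees(np.arctan2(d[1],d[0])).round(1)); return c,k
lip,_=rep('lip',Bm&((H<8)|(H>172))&(S>150),.016)
step,_=rep('step',Bm&(V<70)&box(im.shape,245,285,175,230),.026)
cop,_=rep('clip',Bm&(H>5)&(H<18)&(S>110)&box(im.shape,218,252,180,215),.034)
W=box(im.shape,315,360,178,212)
hnd,_=rep('handle',W&(H>5)&(H<20)&(S>110),.070)
for n,px in(('lemon',(456,217)),('jar',(600,219)),('cutter',(498,352)),('mug',(214,350)),('nose',(457,275))):
    print(n,ray(a,np.array(px)*.7,{'lemon':.025,'jar':.098,'cutter':.024,'mug':.08,'nose':.008}[n]).round(3))
ux=lip-step; print('mill yaw',np.degrees(np.arctan2(ux[1],ux[0])),np.linalg.norm(ux))
z=np.hstack([cv2.resize(im[165:235,190:290,::-1],(800,560),interpolation=cv2.INTER_CUBIC)]);cv2.imwrite('pics/z.png',z)
# side wedge
hs=cv2.cvtColor(b['color'],cv2.COLOR_RGB2HSV)
k=big(box(im.shape,270,292,180,215)&(hs[...,0]>4)&(hs[...,0]<20)&(hs[...,1]>110))
x,y,w,h=cv2.boundingRect(k);print('side handle',x,y,w,h,ray(b,(x+w/2,y),.070))
E
```

```text
lip [ 0.5095 -0.0177] [0.009 0.08 ] long ang -8.6
step [ 0.4886 -0.1543] [0.049 0.085] long ang -9.1
clip [ 0.4983 -0.0902] [0.059 0.039] long ang -103.6
handle [ 0.5094 -0.3432] [0.022 0.022] long ang -0.3
lemon [ 0.609 -0.285  0.025]
jar [ 0.589 -0.496  0.098]
cutter [ 0.388 -0.353  0.024]
mug [0.385 0.087 0.08 ]
nose [ 0.515 -0.288  0.008]
mill yaw 81.30245058471175 0.1381793015226926
side handle 275 185 12 24 [ 0.51114207 -0.3489593   0.07      ]
```

```bash
C="python3 -m crank"
$C '[[-0.08,-0.057,0,0],[-0.16,-0.114,0,0],[-0.24,-0.171,0,0],[-0.32,-0.228,0,0],[-0.4,-0.285,0,0]]' 1 60
$C '[[-0.08,-0.057,0,0],[-0.16,-0.114,0,0],[-0.24,-0.171,0,0],[-0.32,-0.228,0,0],[-0.4,-0.285,0,0]]'
$C '[[-0.08,-0.057,0,0],[-0.16,-0.114,0,0],[-0.24,-0.171,0,0],[-0.24,-0.171,0,0]]'
```

```text
clock: 0.52
position: [0.2957, 0.4452, 0.248]
ee_rot: [0.139, 0.99, -0.0, -0.0]
ft_force: [1.3, 0.9, 0.1]
grip_width: 0.999
grasp_force: 0.0
clock: 0.93
position: [0.4179, 0.2914, 0.2482]
ee_rot: [0.139, 0.99, 0.0, -0.0]
ft_force: [0.1, 1.1, 0.2]
grip_width: 0.999
grasp_force: 0.0
clock: 1.27
position: [0.4946, 0.1931, 0.2482]
ee_rot: [0.144, 0.99, -0.001, 0.001]
ft_force: [0.2, -1.0, 1.5]
grip_width: 1.003
grasp_force: 0.0
```

```bash
C="python3 -m crank"
$C '[[-0.03,-0.092,0,0],[-0.06,-0.184,0,0],[-0.09,-0.276,0,0],[-0.12,-0.368,0,0],[-0.15,-0.46,0,0]]' | tail -5
$C '[[-0.03,-0.092,0,0],[-0.06,-0.184,0,0],[-0.09,-0.276,0,0],[-0.12,-0.368,0,0],[-0.15,-0.46,0,0]]' | tail -5
$C '[[-0.03,-0.092,0,-0.05],[-0.06,-0.184,0,-0.1],[-0.09,-0.276,0,-0.15],[-0.11,-0.36,0,-0.18],[-0.11,-0.36,0,-0.18]]'
python3 - <<'E'
from h import *
import pickle
c=cam('wrist'); pickle.dump(c,open('w1.pkl','wb')); save(c,'w1')
o=readout.get_obs(); print(o['position'],R.from_quat(o['ee_rot']).as_matrix().round(3), proj(c,[.51,-.346,.07]),proj(c,[.515,-.288,.008]))
E
```

```text
position: [0.4969, 0.0058, 0.2481]
ee_rot: [0.139, 0.99, 0.0, -0.0]
ft_force: [0.4, -0.4, -0.4]
grip_width: 1.0
grasp_force: 0.0
position: [0.5038, -0.1876, 0.2483]
ee_rot: [0.139, 0.99, 0.0, 0.0]
ft_force: [1.2, 0.7, 0.0]
grip_width: 0.998
grasp_force: 0.0
clock: 2.52
position: [0.5036, -0.3438, 0.2478]
ee_rot: [0.049, 0.999, -0.002, -0.001]
ft_force: [-1.1, -0.2, -0.6]
grip_width: 1.003
grasp_force: 0.0
[ 0.50468552 -0.34061415  0.24765538] [[-0.995  0.097 -0.002]
 [ 0.097  0.995 -0.002]
 [ 0.002 -0.002 -1.   ]] [[278.92833873 194.57725762]] [[335.47674337 177.06166481]]
```

View pics/w1.png

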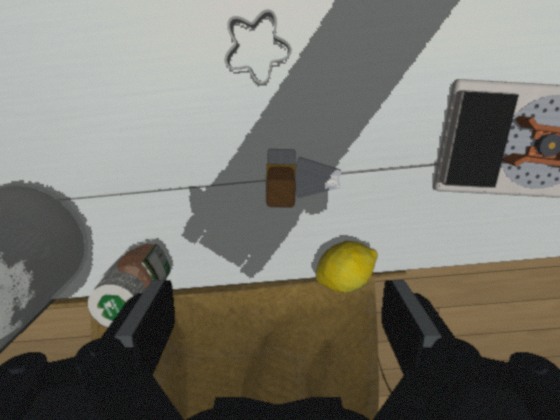

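The wrist view shows the handle top at about (281,193) and the nose at (341,180). The blade narrows from (298,155)–(298,195) towards the nose, so the wedge points at the mill.

```bash
python3 - <<'E'
from m import *
import pickle
c=pickle.load(open('w1.pkl','rb')); im=c['color']
hsv=cv2.cvtColor(im,cv2.COLOR_RGB2HSV).astype(int); 
m=(hsv[...,0]>4)&(hsv[...,0]<20)&(hsv[...,1]>110)&box(im.shape,255,310,130,220)
k=big(m); x,y,w,h=cv2.boundingRect(k); print('handle box',x,y,w,h, cv2.minAreaRect(k))
for z,p in((.07,(281,194)),(.008,(341,180)),(.008,(298,156))): print(z,p,ray(c,p,z).round(4))
# handle rows: bounds
for r in range(y,y+h,4): 
    q=np.where(m[r])[0]; print(r,q.min(),q.max(),im[r,(q.min()+q.max())//2])
cv2.imwrite('pics/w1z.png',cv2.resize(im[130:230,240:380,::-1],(784,560),interpolation=cv2.INTER_CUBIC))
Rm=cv2.Rodrigues(np.array(c['rvec'],float))[0]; print(-Rm.T@np.array(c['tvec']).ravel(),Rm[2])
E
```

```text
handle box 267 164 28 43 ((280.5, 185.0), (27.0, 42.0), 0.0)
0.07 (281, 194) [ 0.5097 -0.3442  0.07  ]
0.008 (341, 180) [ 0.5187 -0.2825  0.008 ]
0.008 (298, 156) [ 0.4895 -0.3246  0.008 ]
164 268 280 [74 63 36]
168 268 293 [54 39 23]
172 268 294 [54 37 24]
176 267 293 [54 42 31]
180 267 293 [64 48 28]
184 267 294 [71 53 28]
188 267 294 [72 48 31]
192 267 293 [70 48 32]
196 267 293 [70 49 29]
200 267 293 [71 52 36]
204 268 293 [71 50 31]
[ 0.42186214 -0.33740222  0.37361358] [ 0.31684758 -0.03440315 -0.94785233]
```

View pics/w1z.png

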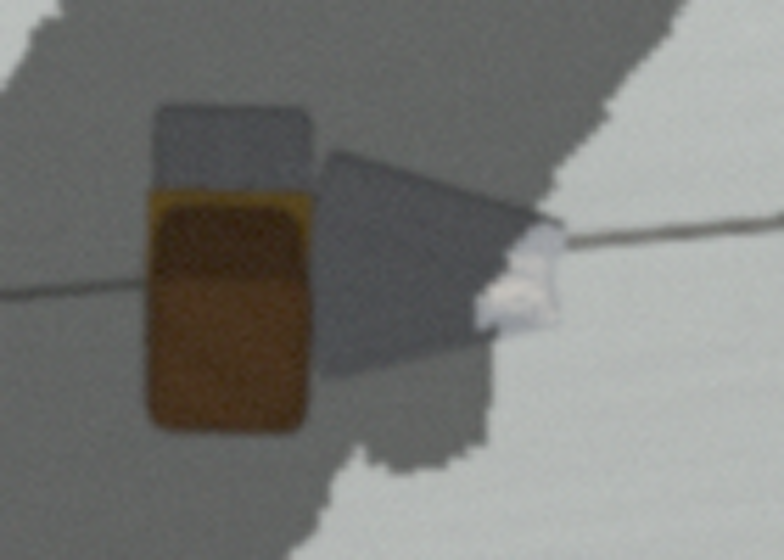

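```bash
C="python3 -m crank"
$C '[[-0.013,-0.009,0.08,0.047],[-0.013,-0.009,0.17,0.047],[-0.013,-0.009,0.26,0.047],[-0.013,-0.009,0.35,0.047],[-0.013,-0.009,0.4,0.047]]' 
$C '[[0,0,0.04,0],[0,0,0.08,0],[0,0,0.107,0],[0,0,0.107,0]]'
$C '[[0,0,0,0],[0,0,0,0],[0,0,0,0],[0,0,0,0],[0,0,0,0]]' -1 80
$C '[[0,0,0,0],[0,0,0,0],[0,0,0,0],[0,0,0,0],[0,0,0,0]]'
python3 - <<'E'
from h import *
o=readout.get_obs();print(o['position'],R.from_quat(o['ee_rot']).as_matrix()[:2,1],o['ft_force'],o['torque'])
E
```

```text
clock: 2.98
position: [0.5104, -0.3379, 0.084]
ee_rot: [0.07, 0.998, 0.001, -0.002]
ft_force: [0.9, 0.3, -0.0]
grip_width: 0.996
grasp_force: 0.0
clock: 3.32
position: [0.5108, -0.3387, 0.0431]
ee_rot: [0.07, 0.998, 0.001, -0.002]
ft_force: [0.4, 0.5, -0.0]
grip_width: 0.999
grasp_force: 0.0
clock: 3.73
position: [0.512, -0.3406, 0.0462]
ee_rot: [0.07, 0.998, -0.0, 0.001]
ft_force: [0.1, 1.4, 11.2]
grip_width: 0.293
grasp_force: 19.3
clock: 4.15
position: [0.5122, -0.3407, 0.0463]
ee_rot: [0.07, 0.998, -0.0, 0.001]
ft_force: [-0.9, 2.0, 6.2]
grip_width: 0.298
grasp_force: 78.7
[ 0.51218003 -0.34067983  0.04629437] [0.13997727 0.99015471] [-0.87681412  1.96367445  6.1594114 ] [ 0.21526935  0.16608947 -0.0126468 ]
```

```bash
C="python3 -m crank"
$C '[[0,0,-0.04,0],[0,0,-0.1,0],[0,0,-0.18,0],[0,0,-0.22,0],[0,0,-0.22,0]]' - 100
$C '[[0.03,0.08,0,0.01],[0.06,0.16,0,0.01],[0.09,0.24,0,0.01],[0.12,0.32,0,0.01],[0.124,0.344,0,0.01]]'
$C '[[0,0,0,0],[0,0,0,0]]'
python3 - <<'E'
from h import *
import pickle
c=cam('wrist'); t=cam('top'); pickle.dump((c,t),open('w2.pkl','wb')); cv2.imwrite('pics/w2.png',cv2.resize(c['color'][:,:,::-1],(800,600),interpolation=cv2.INTER_CUBIC))
o=readout.get_obs();print(o['position'],R.from_quat(o['ee_rot']).as_matrix().round(4),o['ft_force'],o['torque'],o['grip_width'])
print(proj(c,[[.4989,-.0871,.026],[.4886,-.1543,.026]])/.7)
E
```

```text
clock: 4.57
position: [0.5131, -0.3418, 0.1374]
ee_rot: [0.07, 0.998, -0.001, 0.003]
ft_force: [0.2, -0.8, -2.2]
grip_width: 0.293
grasp_force: 98.1
clock: 4.98
position: [0.4805, -0.192, 0.1321]
ee_rot: [0.073, 0.997, 0.002, -0.001]
ft_force: [0.5, 0.8, -0.7]
grip_width: 0.29
grasp_force: 98.7
clock: 5.15
position: [0.4818, -0.197, 0.1331]
ee_rot: [0.075, 0.997, 0.0, -0.0]
ft_force: [-0.1, -0.7, -1.8]
grip_width: 0.293
grasp_force: 98.7
[ 0.48162457 -0.19860397  0.13329245] [[-9.884e-01  1.518e-01 -2.000e-04]
 [ 1.518e-01  9.884e-01 -7.000e-04]
 [ 1.000e-04 -7.000e-04 -1.000e+00]] [ 0.06926366 -0.78960458 -1.41448185] [-0.02215509 -0.01805598  0.02496336] 0.29364282746653475
[[634.64162075 306.71240186]
 [491.71636201 306.55261065]]
```

View pics/w2.png

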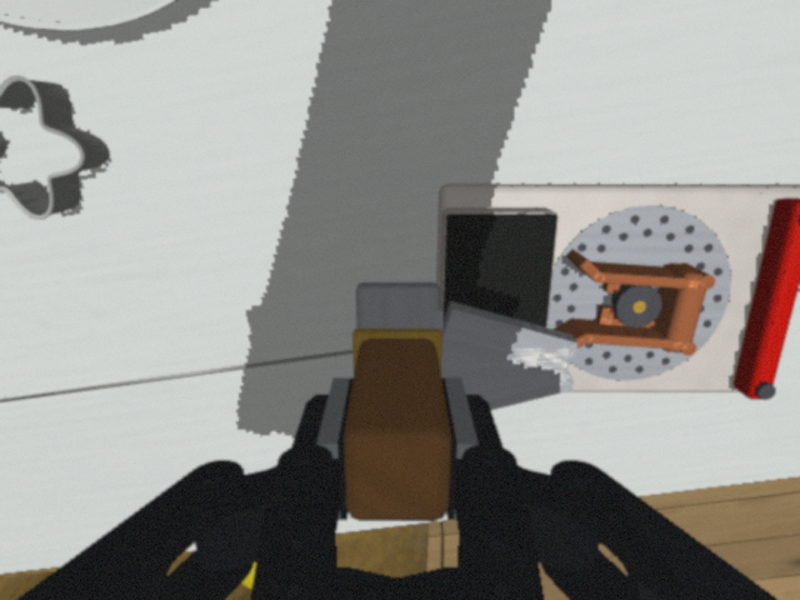

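Close view: the spindle head is at (638,306) against a predicted (635,307). The clip's mouth runs from (572,255) to (560,330), opening towards the wedge. The nose corners are at about (577,345) and (570,391), and the mill's edges run level in the image.

```bash
python3 - <<'E'
from m import *
import pickle
c,t=pickle.load(open('w2.pkl','rb'))
r=lambda u,v,z: ray(c,(u*.7,v*.7),z)[:2]
S=r(638,306,.026); print('S',S)
e1=r(470,185,.012),r(780,185,.012); e2=r(590,391,.012),r(730,391,.012)
for e in(e1,e2): d=e[1]-e[0]; print('edge yaw',np.degrees(np.arctan2(d[1],d[0])))
th=np.radians(81.3);ux=np.array([np.cos(th),np.sin(th)]);uy=np.array([-ux[1],ux[0]])
P=np.array([.4816,-.1986])
for n,p in(('edge1',e1[0]),('edge2',e2[0]),('nose',r(573,367,.095)),('step R',r(556,212,.026)),('tipL',r(570,255,.034)),('tipR',r(558,330,.034)),('bowL',r(712,278,.034)),('bowR',r(692,352,.034)),('TCP',P)):
    print(n,'mill',((p-S)@ux*1e3).round(1),((p-S)@uy*1e3).round(1))
E
```

```text
S [ 0.498777   -0.08551932]
edge yaw 81.36633532748763
edge yaw 81.34386165658739
edge1 mill -80.5 54.9
edge2 mill -11.5 -53.0
nose mill -53.4 1.8
step R mill -43.4 44.6
tipL mill -37.8 26.8
tipR mill -39.5 -9.1
bowL mill 27.4 16.2
bowR mill 25.1 -20.2
TCP mill -114.4 -0.1
```

```bash
C="python3 -m crank"
$C '[[0,0,0.05,0],[0,0,0.1,0],[0,0,0.135,0],[0,0,0.14,0],[0,0,0.14,0]]'
$C '[[0,0,0.003,0],[0,0,0.005,0],[0,0,0.007,0],[0,0,0.009,0],[0,0,0.010,0]]'
$C '[[0,0,0.001,0],[0,0,0.001,0],[0,0,0.001,0]]'
```

```text
clock: 5.67
position: [0.481, -0.1985, 0.0768]
ee_rot: [0.076, 0.997, -0.0, -0.001]
ft_force: [-0.3, -0.2, -1.0]
grip_width: 0.288
grasp_force: 98.7
clock: 6.08
position: [0.482, -0.1973, 0.0738]
ee_rot: [0.075, 0.997, 0.0, 0.0]
ft_force: [-0.1, 0.6, -0.9]
grip_width: 0.289
grasp_force: 98.7
clock: 6.33
position: [0.4818, -0.1972, 0.0731]
ee_rot: [0.075, 0.997, 0.0, 0.0]
ft_force: [0.3, -0.3, -0.6]
grip_width: 0.292
grasp_force: 98.7
```

```bash
C="python3 -m crank"
$C '[[0,0,0.001,0],[0,0,0.002,0],[0,0,0.003,0],[0,0,0.003,0],[0,0,0.003,0]]'
$C '[[0,0,0.002,0],[0,0,0.002,0],[0,0,0.002,0]]'
```

```text
clock: 6.75
position: [0.4822, -0.1974, 0.0722]
ee_rot: [0.075, 0.997, 0.0, 0.0]
ft_force: [0.3, 0.6, 4.1]
grip_width: 0.29
grasp_force: 99.3
clock: 7.0
position: [0.4828, -0.1976, 0.0722]
ee_rot: [0.075, 0.997, 0.0, 0.001]
ft_force: [-0.8, -0.3, 12.7]
grip_width: 0.295
grasp_force: 100.2
```

```bash
C="python3 -m crank"
$C '[[0,0.008,-0.0015,0],[0,0.016,-0.0015,0],[0,0.024,-0.0015,0],[0,0.032,-0.0015,0],[0,0.04,-0.0015,0]]'
$C '[[0,0.006,0,0],[0,0.012,0,0],[0,0.018,0,0],[0,0.024,0,0],[0,0.03,0,0]]'
python3 - <<'E'
from h import *
import pickle
c=cam('wrist'); pickle.dump(c,open('w3.pkl','wb')); cv2.imwrite('pics/w3.png',cv2.resize(c['color'][100:380,250:560,::-1],(800,722*1)[:2],interpolation=cv2.INTER_CUBIC)[:600])
E
```

```text
clock: 7.42
position: [0.4849, -0.1816, 0.0722]
ee_rot: [0.075, 0.997, -0.0, 0.001]
ft_force: [-0.4, -1.8, 6.9]
grip_width: 0.294
grasp_force: 99.7
clock: 7.83
position: [0.4867, -0.1698, 0.0723]
ee_rot: [0.075, 0.997, -0.0, 0.001]
ft_force: [-0.6, -1.3, 6.6]
grip_width: 0.296
grasp_force: 99.7
```

View pics/w3.png

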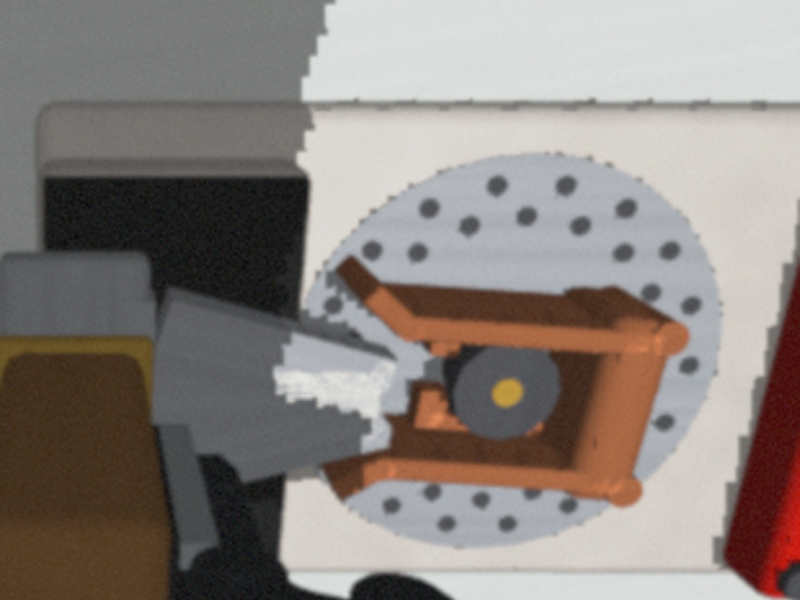

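The nose at (391,401) sits between the clip's tips and in line with the spindle at (505,392), about 20 mm before the axis. Next I slide on.

```bash
C="python3 -m crank"
for i in 1; do $C '[[0,0.006,0,0],[0,0.012,0,0],[0,0.018,0,0],[0,0.024,0,0],[0,0.03,0,0]]'; done
$C '[[0,0.006,0,0],[0,0.012,0,0],[0,0.018,0,0],[0,0.024,0,0],[0,0.03,0,0]]'
```

```text
clock: 8.3
position: [0.4884, -0.1579, 0.0722]
ee_rot: [0.075, 0.997, -0.0, 0.001]
ft_force: [-0.3, -0.8, 6.7]
grip_width: 0.294
grasp_force: 99.5
clock: 8.72
position: [0.4901, -0.1467, 0.0723]
ee_rot: [0.076, 0.997, -0.001, 0.001]
ft_force: [-1.2, -4.5, 6.7]
grip_width: 0.289
grasp_force: 99.7
```

```bash
C="python3 -m crank"
$C '[[0,0.005,0,0],[0,0.01,0,0],[0,0.015,0,0],[0,0.02,0,0],[0,0.025,0,0]]'
$C '[[0,0.004,0,0],[0,0.008,0,0],[0,0.012,0,0],[0,0.016,0,0],[0,0.02,0,0]]'
```

```text
clock: 9.13
position: [0.4916, -0.137, 0.0722]
ee_rot: [0.076, 0.997, -0.001, 0.001]
ft_force: [-0.2, -4.1, 5.8]
grip_width: 0.298
grasp_force: 99.7
clock: 9.55
position: [0.4928, -0.1289, 0.0722]
ee_rot: [0.076, 0.997, -0.0, 0.001]
ft_force: [0.4, -3.0, 7.1]
grip_width: 0.293
grasp_force: 99.7
```

```bash
C="python3 -m crank"
$C '[[0,0.005,0,0],[0,0.01,0,0],[0,0.015,0,0],[0,0.02,0,0],[0,0.025,0,0]]'
$C '[[0,0.004,0,0],[0,0.008,0,0],[0,0.012,0,0],[0,0.016,0,0],[0,0.02,0,0]]'
python3 - <<'E'
from h import *
import pickle
c=cam('wrist'); pickle.dump(c,open('w4.pkl','wb')); cv2.imwrite('pics/w4.png',cv2.resize(c['color'][100:333,250:560,::-1],(800,600),interpolation=cv2.INTER_CUBIC)[:600])
print(readout.get_obs()['ft_force'])
E
```

```text
clock: 9.97
position: [0.4943, -0.1188, 0.0722]
ee_rot: [0.076, 0.997, -0.0, 0.001]
ft_force: [-1.0, -4.6, 6.0]
grip_width: 0.293
grasp_force: 99.7
clock: 10.38
position: [0.4955, -0.1115, 0.0723]
ee_rot: [0.076, 0.997, -0.001, 0.001]
ft_force: [-0.5, -5.3, 7.4]
grip_width: 0.29
grasp_force: 99.8
[-1.08967416 -3.86165297  8.22814304]
```

View pics/w4.png

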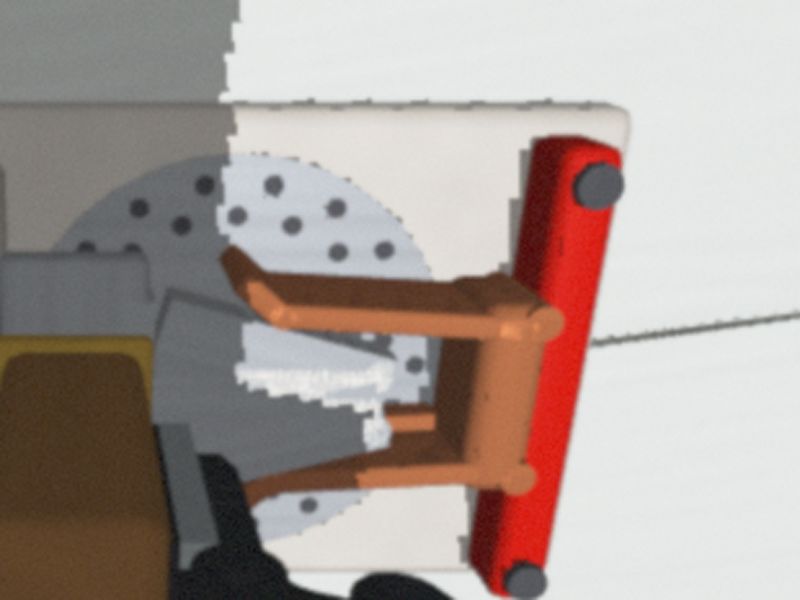

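The clip is off the spindle and its bow rests against the lip at (540,330). The nose at (385,400) is still short of the bow's inside at about (440–470,380).

```bash
C="python3 -m crank"
$C '[[0,0.002,0,0],[0,0.004,0,0],[0,0.006,0,0],[0,0.008,0,0],[0,0.01,0,0]]' | sed -n '2p;4p'
$C '[[0,0.001,0,0],[0,0.002,0,0],[0,0.003,0,0],[0,0.004,0,0],[0,0.005,0,0]]' | sed -n '2p;4p'
$C '[[0,0.001,0,0],[0,0.002,0,0],[0,0.003,0,0],[0,0.004,0,0],[0,0.005,0,0]]' | sed -n '2p;4p'
```

```text
position: [0.496, -0.1078, 0.0723]
ft_force: [0.8, -5.9, 6.8]
position: [0.4963, -0.1059, 0.0723]
ft_force: [-1.3, -6.5, 6.9]
position: [0.4966, -0.104, 0.0722]
ft_force: [-1.1, -7.1, 7.8]
```

```bash
C="python3 -m crank"
$C '[[0,0.001,0,0],[0,0.002,0,0],[0,0.003,0,0],[0,0.004,0,0],[0,0.005,0,0]]' | sed -n '2p;4p'
$C '[[0,0.001,0,0],[0,0.002,0,0],[0,0.003,0,0],[0,0.003,0,0]]' | sed -n '2p;4p'
```

```text
position: [0.4969, -0.1021, 0.0723]
ft_force: [-1.0, -6.6, 7.4]
position: [0.4971, -0.1009, 0.0723]
ft_force: [-1.3, -7.0, 6.2]
```

```bash
C="python3 -m crank"
$C '[[0,0.001,0,0],[0,0.002,0,0],[0,0.003,0,0],[0,0.003,0,0]]' | sed -n '2p;4p'
```

```text
position: [0.4972, -0.0998, 0.0722]
ft_force: [-1.1, -6.7, 7.9]
```

```bash
C="python3 -m crank"
$C '[[0,0.001,0,0],[0,0.002,0,0],[0,0.003,0,0],[0,0.003,0,0]]' | sed -n '2p;4p'
```

```text
position: [0.4974, -0.0987, 0.0723]
ft_force: [-0.8, -7.4, 7.7]
```

```bash
C="python3 -m crank"
$C '[[0,0.001,0,0],[0,0.002,0,0],[0,0.003,0,0],[0,0.003,0,0]]' | sed -n '2p;4p'
```

```text
position: [0.4976, -0.0975, 0.0723]
ft_force: [-0.4, -6.9, 7.7]
```

```bash
C="python3 -m crank"
$C '[[0,0.001,0,0],[0,0.002,0,0],[0,0.002,0,0]]' | sed -n '2p;4p'
```

```text
position: [0.4977, -0.0968, 0.0722]
ft_force: [-1.1, -7.4, 8.2]
```

```bash
C="python3 -m crank"
$C '[[0,0.001,0,0],[0,0.002,0,0],[0,0.002,0,0]]' | sed -n '2p;4p'
```

```text
position: [0.4978, -0.0962, 0.0723]
ft_force: [-2.1, -8.9, 8.3]
```

```bash
C="python3 -m crank"
$C '[[0,0.001,0,0],[0,0.002,0,0],[0,0.002,0,0]]' | sed -n '2p;4p'
```

```text
position: [0.4978, -0.096, 0.0723]
ft_force: [-1.3, -9.9, 8.0]
```

Contact with the lip: the force is rising and motion has nearly stopped.

```bash
C="python3 -m crank"
$C '[[0,0.001,0,0],[0,0.002,0,0],[0,0.002,0,0]]' | sed -n '2p;4p'
```

```text
position: [0.4978, -0.0959, 0.0723]
ft_force: [-1.8, -12.7, 7.9]
```

```bash
C="python3 -m crank"
$C '[[0,0.001,0,0],[0,0.002,0,0],[0,0.002,0,0]]' | sed -n '2p;4p'
```

```text
position: [0.4978, -0.0958, 0.0723]
ft_force: [-2.4, -14.9, 9.0]
```

```bash
C="python3 -m crank"
$C '[[0,0.001,0,0],[0,0.002,0,0],[0,0.002,0,0]]' | sed -n '2p;4p'
$C '[[0,0.001,0,0],[0,0.0013,0,0],[0,0.0013,0,0],[0,0.0013,0,0],[0,0.0013,0,0]]' | sed -n '2p;4p'
```

```text
position: [0.4978, -0.0957, 0.0723]
ft_force: [-2.5, -17.0, 9.2]
position: [0.4978, -0.0956, 0.0723]
ft_force: [-3.4, -18.3, 9.6]
```

```bash
C="python3 -m crank"
$C '[[0,0,0,0],[0,0,0,0],[0,0,0,0],[0,0,0,0],[0,0,0,0]]' | sed -n '2p;4p'
```

```text
position: [0.4979, -0.0957, 0.0724]
ft_force: [-3.5, -18.1, 9.7]
```

```bash
C="python3 -m crank"
$C '[[0,-0.007,0,0],[0,-0.014,0,0],[0,-0.021,0,0],[0,-0.028,0,0],[0,-0.035,0,0]]' | sed -n '2p;4p'
$C '[[0,-0.007,0,0],[0,-0.014,0,0],[0,-0.021,0,0],[0,-0.028,0,0],[0,-0.035,0,0]]' | sed -n '2p;4p'
$C '[[0,-0.008,0,0],[0,-0.016,0,0],[0,-0.024,0,0],[0,-0.032,0,0],[0,-0.04,0,0]]' | sed -n '2p;4p'
$C '[[0,-0.008,0,0],[0,-0.016,0,0],[0,-0.024,0,0],[0,-0.032,0,0],[0,-0.04,0,0]]' | sed -n '2p;4p'
```

```text
position: [0.4966, -0.1042, 0.0722]
ft_force: [-1.2, 0.7, 6.4]
position: [0.4946, -0.118, 0.0723]
ft_force: [-0.0, 0.5, 6.9]
position: [0.4922, -0.1337, 0.0722]
ft_force: [0.4, 0.8, 7.9]
position: [0.4898, -0.1495, 0.0722]
ft_force: [-0.1, 0.5, 7.7]
```

```bash
C="python3 -m crank"
$C '[[0,-0.02,0,0],[0,-0.04,0,0],[0,-0.06,0,0],[0,-0.075,0,0],[0,-0.075,-0.01,0]]' | sed -n '2p;4p'
$C '[[0,-0.02,-0.04,0],[0,-0.06,-0.1,0],[0,-0.1,-0.15,0],[0,-0.12,-0.15,0],[0,-0.12,-0.15,0]]' | sed -n '2p;4p'
python3 - <<'E'
from h import *
import pickle
c=cam('wrist'); pickle.dump(c,open('w5.pkl','wb')); cv2.imwrite('pics/w5.png',cv2.resize(c['color'][:,:,::-1],(800,600),interpolation=cv2.INTER_CUBIC))
o=readout.get_obs();print(o['position'],R.from_quat(o['ee_rot']).as_matrix().round(4),o['ft_force'],o['clock'])
E
```

```text
position: [0.4839, -0.1802, 0.0753]
ft_force: [-0.9, 0.0, -2.3]
position: [0.4771, -0.2283, 0.1363]
ft_force: [-0.6, 0.7, -1.9]
[ 0.4768868  -0.22677399  0.13518044] [[-9.885e-01  1.515e-01 -5.000e-04]
 [ 1.515e-01  9.885e-01  4.000e-04]
 [ 6.000e-04  3.000e-04 -1.000e+00]] [-0.45041076 -0.2399941  -1.83946031] 18.3167
```

View pics/w5.png

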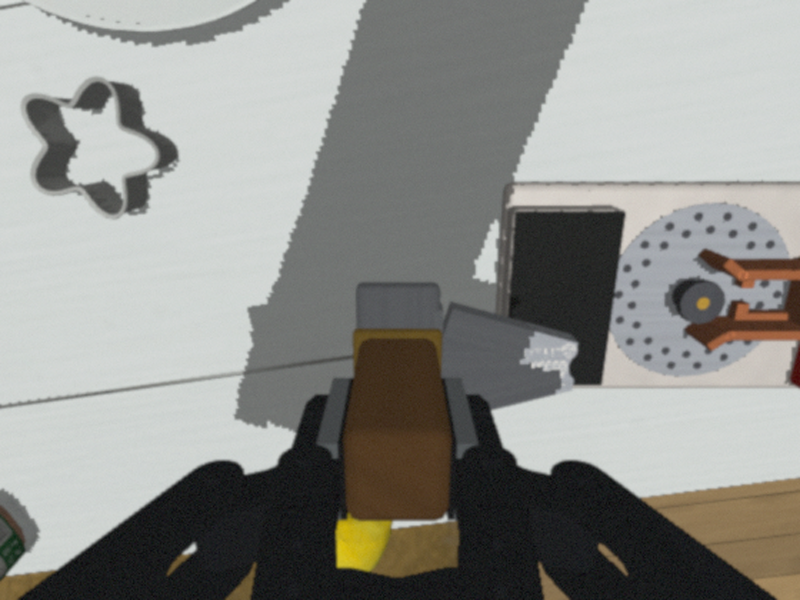

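The clip is free of the spindle at (702,302) and lies relaxed at (760,300) near the lip. The wedge is held level. Next I set it down near its first spot.

```bash
C="python3 -m crank"
$C '[[-0.03,-0.07,0,0],[-0.06,-0.15,0,0],[-0.09,-0.22,0,0],[-0.1,-0.268,0,0],[-0.1,-0.268,0,0]]' | sed -n '2p;4p'
$C '[[0,0,0.05,0],[0,0,0.11,0],[0,0,0.17,0],[0,0,0.21,0],[0,0,0.21,0]]' | sed -n '2p;4p'
$C '[[0,0,0.003,0],[0,0,0.006,0],[0,0,0.009,0],[0,0,0.009,0]]' | sed -n '2p;4p'
```

```text
position: [0.4995, -0.3417, 0.1339]
ft_force: [-1.5, -0.2, -1.5]
position: [0.4993, -0.3359, 0.0475]
ft_force: [-0.4, -0.0, -0.7]
position: [0.501, -0.3386, 0.0485]
ft_force: [-0.0, -0.4, -2.0]
```

```bash
C="python3 -m crank"
$C '[[0,0,0.002,0],[0,0,0.004,0],[0,0,0.006,0],[0,0,0.006,0]]' | sed -n '2p;4p'
```

```text
position: [0.5009, -0.3389, 0.0458]
ft_force: [-0.7, -0.0, -0.2]
```

```bash
C="python3 -m crank"
$C '[[0,0,0.001,0],[0,0,0.0015,0],[0,0,0.0015,0],[0,0,0.0015,0]]' | sed -n '2p;4p'
```

```text
position: [0.501, -0.339, 0.0457]
ft_force: [-0.6, 1.0, 6.0]
```

```bash
C="python3 -m crank"
$C '[[0,0,-0.0015,0],[0,0,-0.0015,0],[0,0,-0.0015,0],[0,0,-0.0015,0]]' - 20 | sed -n '2p;4p'
$C '[[0,0,0,0],[0,0,0,0],[0,0,0,0],[0,0,0,0],[0,0,0,0]]' 1
$C '[[0,0,0,0],[0,0,0,0],[0,0,0,0],[0,0,0,0]]'
$C '[[0,0,-0.04,0],[0,0,-0.12,0],[0,0,-0.2,0],[0,0,-0.3,0],[0,0,-0.4,0]]' | sed -n '2p;4p'
$C '[[0,0,0,0],[0,0,0,0]]' | sed -n '2p;4p'
python3 - <<'E'
from h import *
c=cam('wrist');s=cam('side');t=cam('top')
a=cv2.resize(c['color'],(400,300)); b=cv2.resize(s['color'][170:310,220:407],(400,300)); d=cv2.resize(t['color'][130:290,120:333],(400,300)); e=cv2.resize(c['color'][60:220,347:560],(400,300))
cv2.imwrite('pics/f.png',np.vstack([np.hstack([a,b]),np.hstack([d,e])])[:,:,::-1])
E
```

```text
position: [0.5008, -0.3389, 0.0457]
ft_force: [-0.0, -0.2, 1.8]
clock: 20.9
position: [0.5007, -0.3388, 0.0456]
ee_rot: [0.075, 0.997, 0.0, -0.0]
ft_force: [-0.1, 0.4, -0.2]
grip_width: 0.976
grasp_force: 0.0
clock: 21.23
position: [0.5007, -0.3388, 0.0457]
ee_rot: [0.075, 0.997, 0.0, 0.0]
ft_force: [-0.3, -0.5, 0.7]
grip_width: 1.002
grasp_force: 0.0
position: [0.5001, -0.3387, 0.207]
ft_force: [0.6, -0.2, -0.5]
position: [0.5017, -0.3396, 0.208]
ft_force: [0.4, -0.5, -0.7]
```

View pics/f.png

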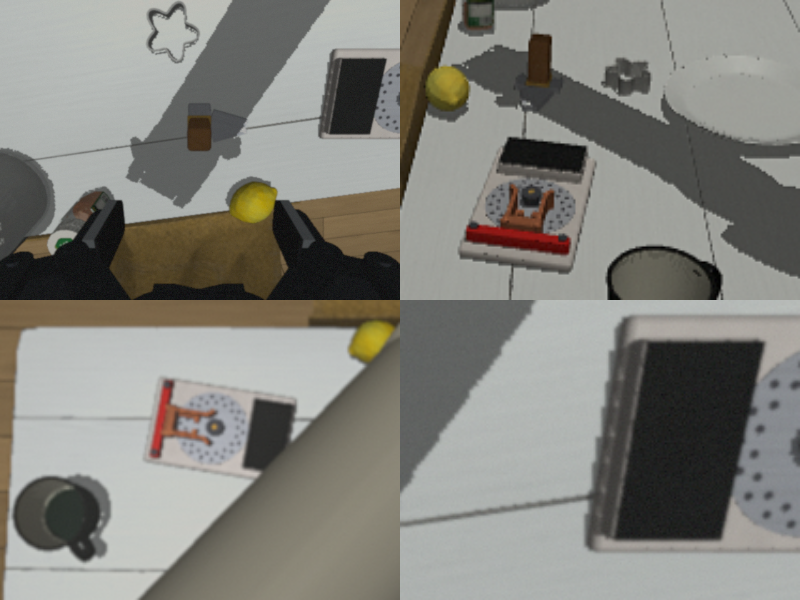

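The wedge stands upright at (540,70) in the side panel, clear of the mill. The clip lies by the red lip at (525,205), off the spindle, and everything else is undisturbed.

```bash
python3 -c "
from workcell import manip
print(manip.hand_in())"
```

```text
the job is handed in; nothing more can be done
None
```

The clip is off the spindle, was pressed against the red lip at about 18 N (wrist reading), and lies relaxed on the bed by the lip; the wedge stands upright on the table clear of the mill, nothing else was moved, and the job is handed in.

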